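# Hold the glued brake pad under the bench press

### The job

The brake pad under the small lever press has just been glued and must be kept pressed. Slide the black transport lock knob outwards, all the way to its end stop, so that its tongue comes out from under the arm; then push the rubber-covered handle down until the arm's pointer stands between the two ribs of the index plate, never past the lower rib, and keep it there. Finish while still holding the handle down, with the lock left at its stop and the other things on the bench left alone.

Things in the scene. Friction and masses are not known exactly. Their poses are not given: they have to be found in the camera images.
- press: bench lever press of grey painted iron, base plate 270 x 130 x 15 mm, fixed to the bench. Origin on the bench surface under the middle of the press; x runs along the lever from the handle end to the pivot, y sideways to the lock, z up. In this frame (mm): pivot, a level axis along y, at x 110, z 90; lock track along y at x 55; pad at x -8, y 0; index plate at x -55, y -46
- lock_stop (a point): face of the end stop of the lock's track, on the track's flat top (92 mm above the bench). The track runs along press y, from 35 to 147 mm beside the press's middle line, 40 mm wide; the stop block stands 12 mm above it
- index (a point): the point midway between the two steel ribs of the index plate: a thin upright plate (30 mm along press x, top 140 mm above the bench) beside the arm. The ribs, one above the other, leave a clear gap from 92 to 121 mm above the bench; the pointer comes between them
- lever_angle (a joint): angle (rad) of the lever: 0 at rest, arm raised by 0.44 rad, grows as the handle is pushed down (arm level at 0.44, stop at 0.50), sprung back. The 6 mm pointer pin on the arm's side, 165 mm from the pivot, is midway between the ribs at 0.34, reaches the upper rib at 0.27 and the lower at 0.41. 0.34 takes about 10 N. Locked, it hardly gives
- lever: lever of the press, a steel bar 20 mm wide and 16 mm high with the handle at one end; origin on the pivot axis, x along the arm from handle to pivot, z out of its upper side
- handle (a point): black rubber-covered handle plate at the lever's end, 90 mm along the arm, 40 mm wide, 18 mm thick. Origin in the middle of its upper face, 240 mm from the pivot along the arm and 10 mm above the arm's centre line. 201 mm above the bench at rest, 124 mm when the lever is at 0.34
- lock (a joint): travel (m) of the transport lock: 0 fully in (tongue under the arm), growing as the knob slides outwards (press +y), 0.055 at the end stop; it starts somewhere between 0 and 0.014 and stays where it is left (about 2.5 N friction)
- lock_top (a point): middle of the top of the lock's knob: an upright black block, 22 mm along press x, 28 mm along press y (its sliding direction), 42 mm tall, top about 134 mm above the bench, standing on its track; a steel tongue 22 mm wide and 8 mm thick runs from it to a small chock under the arm
- foot: spring-loaded foot of the press: upright 12 mm rod through the arm 110 mm from the pivot, with a 24 mm rubber ball at the bottom. Origin at the lowest point of the ball. It gives way upwards by up to 40 mm against a 0.5 N/mm spring
- pad: brake pad under the foot, steel backing plate 62 x 42 x 6 mm below, lining on top, 15 mm thick in all; origin in the middle of its underside. It lies on the anvil (30 mm above the bench) inside a low fence with 2 mm play
- anvil (a point): middle of the anvil's upper face inside the fence, 30 mm above the bench
- tin: open steel tin, 64 mm wide, 60 mm tall, standing beside the press; not part of the job
- glue: white glue bottle, 40 mm wide, 100 mm tall, standing beside the press; not part of the job
- pad2: second brake pad, 62 x 42 x 15 mm, lying beside the press; not part of the job
- wrench: steel wrench lying on the bench; not part of the job
- spray: spray can, 60 mm wide, 170 mm tall; not part of the job
- carton: cardboard carton 110 x 80 x 60 mm; not part of the job
- bearing: steel bearing ring, 60 mm wide, 16 mm tall; not part of the job
Not all that is in view belongs to the job. What is shaped like the pad but turquoise is not meant.

How it is judged:
By the outcome, as a careful person would: the job done as asked, in the order asked, and still so for the second after the job is handed in, while the arm keeps its last pose, push and grip.
It also fails if it takes over 48 s, if anything falls off the work surface, if the arm or the gripper's body presses on something with over 40 N, if the wrist force passes 120 N, or if a joint passes its speed limit or range.

### The arm

A 6-joint arm with a two-finger parallel gripper is mounted at the origin on the work surface. World frame = base frame: x ahead of the robot, y to its left, z up, the work surface at z = 0. Lengths are in m, angles in rad, forces in N, time in s.
With the tool pointing down it reaches from about 0.35 to 0.975 m from the base axis. Payload 4.9 kg.
Tool frame: the origin (TCP) lies on the front face of the gripper's body, between the roots of the fingers; the fingertips stand 73 mm ahead of it and the grasp point (between the pads) lies 54 mm ahead of it; z points along the fingers, y is the line along which they close (so a half turn about z gives the same grasp; the last joint's range is limited). The gripper opens to 85 mm and grips with 20 to 120 N. Pads are 22 mm wide; open, the fingers measure 114 mm over their backs; the gripper's body (76 mm by 85 mm) begins 54 mm behind the grasp point. The pads swing forward as they close: fully open they stand 13 mm farther back than shut.
Start: joints at [1.221, 0.053, 1.613, -0, 1.476, -0.119], TCP at [0.143, 0.608, 0.304] pointing down, gripper open.
Joint ranges: [-3.01, 3.01], [-1.01, 2.22], [0.06, 2.58], [-1.02, 4.17], [0.09, 2.62], [-3.14, 3.14]. Speed limits (rad/s): [2.57, 2.57, 3.14, 3.14, 3.14, 3.14].

### API

Orientations are given as a rotation vector (axis times angle).
In Python, from station import status, imaging, order gives the robot as it stands.
- The arm moves only by the tool arm_command, never from a script. Its argument "increments" is a list of rows, each an object with "slide": the shift along the tool's x, y, z in m, a list of three; "spin": the turn about the tool's z in degrees; "gripper": the opening, from -1 (shut) to 1 (fully open). In form: [{"slide": [x, y, z], "spin": spin, "gripper": gripper}, ...]. A call has 1 to 8 rows; each row is the pose to reach, as a shift and turn from the pose commanded when the call began, along the tool's axes at that moment; what a row does not reach only later rows make up. A row lasts 1/12 s, in which the tool goes at most 41.7 mm and 7.16 degrees, less where a joint would pass 70% of its speed; a pose out of reach is approached as far as the arm can. A call with a gripper value outside its range is refused whole. The fingers move at their own pace and stop on an object; "newtons" is the grip in N (left out, the last holds). Time passes only in rows, so rows that repeat a pose let the fingers close. It gives the time, the measured TCP pose, the force, the opening and the grip force at its end, in the units of the state.
- status.get_obs(): the state, without advancing time (a new reading comes with each control period).
- imaging.get_image(name): name is "scene" or "top" or "wrist"; returns a dict with "frame" (400x640x3 uint8, red, green, blue), "vfov" (degrees; the focal length in pixels is half the picture's height over the tangent of half this angle, whatever the lens; pixels are square), "cx", "cy" (the principal point, pixels), "view" (4x4, takes a point from world to camera coordinates); the wrist camera has in their place "mount" (4x4, takes a point from camera to tool coordinates, whose origin is the TCP and whose axes are the flange's). Camera axes: x right, y up, looking along -z (the intrinsics and any distortion apply to the point x, -y, -z); pixel columns grow to the right and rows downward; lengths in m; the calibration is good to about 2 mm. A picture is of the moment at which its call begins: read the wrist's pose just before it. There is no depth.
- order.finish_job(): hands the job in; it is judged then, once.
The state is a dict: "t": time; "q": joint angles; "dq": joint speeds; "effort": joint torques, N m; "tool_pos": TCP position; "tool_rot": TCP orientation; "contact_force": force on the tool from outside, world axes, zero at the start; "wrist_torque": the same for the moment, N m; "opening": finger opening in m; "grip_force": force on a finger pad.
Only numpy, scipy, OpenCV 4.12 (cv2) and the standard library are available. Lean on these libraries where they do the work, as an engineer would, in place of code of your own. Each camera call takes 0.05 s, during which the arm holds its last target. There are 200 camera calls.

## Working session

There is one attempt and no reset: what is moved stays moved. The work goes in short steps, Python scripts to look and compute and a tool call to move; the robot and the scene stay as the last step left them, time stands still between calls to the robot, and variables do not carry over. Pictures are saved under pics/ and viewed, at most 10 in all, crops included, and the job is handed in when it is done.

Besides the shell and the picture viewer there is one more tool, called after "Request:" as name([rows], argument=value, ...), one row to a line, values as JSON. arm_command: Moves the arm, as the interface text tells. Its arguments: {"type":"object","properties":{"increments":{"type":"array","items":{"type":"object","properties":{"slide":{"type":"array","items":{"type":"number"}},"spin":{"type":"number"},"gripper":{"type":"number"}}}},"newtons":{"type":"number"}},"required":["increments"]}

```bash
mkdir -p pics
cat > h.py <<'E'
import numpy as np, cv2, pickle
from station import status, imaging, order
from scipy.spatial.transform import Rotation as R
def grab(name,tag):
    o=status.get_obs(); d=imaging.get_image(name); d['obs']=o
    pickle.dump(d,open(f'pics/{tag}.pkl','wb')); cv2.imwrite(f'pics/{tag}.png',d['frame'][:,:,::-1]); return d
def load(tag): return pickle.load(open(f'pics/{tag}.pkl','rb'))
def cam(d):
    if 'view' in d: return np.linalg.inv(np.array(d['view']))
    T=np.eye(4);T[:3,:3]=R.from_rotvec(d['obs']['tool_rot']).as_matrix();T[:3,3]=d['obs']['tool_pos'];return T@np.array(d['mount'])
def K(d):
    f=200/np.tan(np.radians(d['vfov'])/2); return f
def ray(d,u,v):
    f=K(d);C=cam(d);r=C[:3,:3]@np.array([(u-d['cx'])/f,-(v-d['cy'])/f,-1]);return C[:3,3],r/np.linalg.norm(r)
def onz(d,u,v,z):
    c,r=ray(d,u,v);return c+r*(z-c[2])/r[2]
def tri(d1,p1,d2,p2):
    a,r=ray(d1,*p1);b,s=ray(d2,*p2);t=np.linalg.lstsq(np.stack([r,-s],1),b-a,rcond=None)[0]
    p,q=a+t[0]*r,b+t[1]*s;return (p+q)/2,np.linalg.norm(p-q)
def proj(d,P):
    f=K(d);p=np.linalg.inv(cam(d))@np.append(P,1);return d['cx']+f*p[0]/-p[2],d['cy']-f*p[1]/-p[2]
E
python3 - <<'E'
from h import *
for n in('scene','top','wrist'):
    d=grab(n,n+'0');print(n,d['vfov'],d['cx'],d['cy'],cam(d)[:3,3].round(3),[k for k in d if k not in('frame','obs')], d.get('distortion'))
o=status.get_obs();print(o)
a=cv2.imread('pics/scene0.png');b=cv2.imread('pics/top0.png')
E
```

```text
scene 47.702589677761274 329.16282097492865 199.2318593785801 [1.382 0.129 1.041] ['vfov', 'cx', 'cy', 'view'] None
top 44.614174727960375 330.6305316903134 199.04104626680964 [ 0.305 -0.034  1.466] ['vfov', 'cx', 'cy', 'view'] None
wrist 62.120493706194 322.9441322967673 204.18453809146555 [0.06  0.627 0.371] ['vfov', 'cx', 'cy', 'mount'] None
{'t': 0.15, 'q': array([ 1.22105337e+00,  5.32210358e-02,  1.61396961e+00,  4.20323049e-05,
        1.47598544e+00, -1.19032923e-01]), 'dq': array([-0.00065896, -0.00139874, -0.00443077, -0.00040846, -0.00052911,
       -0.00048209]), 'effort': array([ 7.91003858e-04, -3.94245636e+01, -3.70720589e+01, -6.98822009e-05,
        4.65172052e-03,  1.27763677e-06]), 'tool_pos': array([0.14280382, 0.60809398, 0.3029409 ]), 'tool_rot': array([-3.61554422e-01, -3.12030621e+00,  2.40367064e-03]), 'contact_force': array([ 0.55220373,  0.71296579, -0.73776353]), 'wrist_torque': array([-0.00886362, -0.05186536, -0.02632398]), 'grip_force': 0.0, 'opening': 0.08512680854414069}
```

View pics/scene0.png

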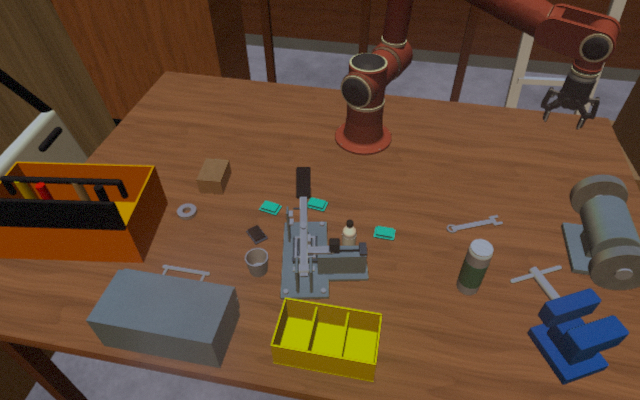

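View pics/top0.png

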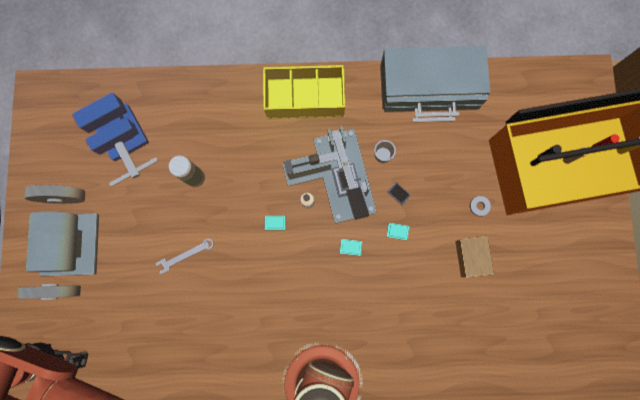

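Scene: handle about (303,180), knob (335,245). Top: handle (357,204), knob (314,159), glue bottle (307,200), tin (385,151). Both need a close crop.

Run:
```python
from h import *
a=cv2.imread('pics/scene0.png')[155:305,250:400];b=cv2.imread('pics/top0.png')[115:235,270:410]
a=cv2.resize(a,(400,400),interpolation=cv2.INTER_CUBIC);b=cv2.resize(b,(400,343),interpolation=cv2.INTER_CUBIC)
c=np.zeros((400,800,3),np.uint8);c[:,:400]=a;c[:343,400:]=b;cv2.imwrite('pics/crop1.png',c)
for n,(x0,y0,x1,y1) in {'scene0':(280,160,380,300),'top0':(280,120,380,225)}.items():
    f=cv2.imread(f'pics/{n}.png');m=np.zeros(f.shape[:2],np.uint8);m[y0:y1,x0:x1]=(f.max(2)<60)[y0:y1,x0:x1]
    k,l,s,ce=cv2.connectedComponentsWithStats(m)
    for i in range(1,k):
        if s[i][4]>15:print(n,s[i],ce[i].round(1), [np.round(v,1).tolist() for v in cv2.boxPoints(cv2.minAreaRect(np.argwhere(l==i)[:,::-1].astype(np.float32)))])
```

```text
scene0 [297 167  13  31 386] [303.  181.5] [[297.0, 167.0], [309.0, 167.0], [309.0, 197.0], [297.0, 197.0]]
scene0 [347 220   6   7  36] [349.4 223.1] [[347.0, 220.0], [352.0, 220.0], [352.0, 226.0], [347.0, 226.0]]
scene0 [330 239  30  14 149] [336.8 246.2] [[330.0, 239.0], [359.0, 239.0], [359.0, 252.0], [330.0, 252.0]]
```

View pics/crop1.png

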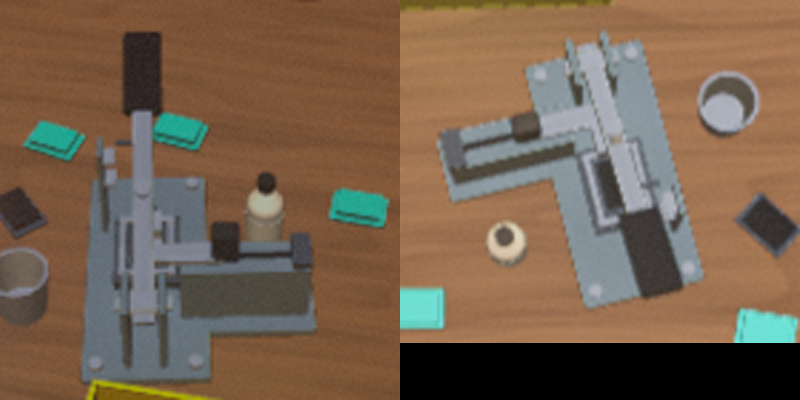

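The crop confirms it. The knob is the black block, about scene (335,244) and top (314,159), with the dark grey stop block outboard of it. The handle is the long black plate. Not to be mistaken for them: the glue cap (scene 349,223), the dark second pad (scene 257,234) and the dark stop block (scene 362,248).

Run:
```python
from h import *
s=load('scene0');t=load('top0')
S=lambda x,y:(250+x*.375-.3,155+y*.375-.3)
T=lambda x,y:(270+(x-400)*.35-.3,115+y*.35-.3)
print('handle',tri(s,S(142,72),t,T(651,251)))
print('knobtop',tri(s,S(225,233),t,T(525,123)))
print('stop top',tri(s,S(301,240),t,T(453,146)))
for c in [(638,42),(702,276),(585,306),(526,66)]:print('base',onz(t,*T(*c),.015).round(4))
for c in [(94,180),(206,178),(210,380),(82,380)]:print('baseS',onz(s,*S(*c),.015).round(4))
o=s['obs'];w=load('wrist0');print(R.from_rotvec(o['tool_rot']).as_matrix().round(3));print(w['mount'])
```

```text
handle (array([ 0.49268437, -0.10976552,  0.19425967]), np.float64(0.0009639919054927189))
knobtop (array([0.63365861, 0.0048911 , 0.12779136]), np.float64(0.00043566968108465625))
stop top (array([0.61588487, 0.07790385, 0.11287079]), np.float64(0.0005768270596249784))
base [ 0.7474 -0.1155  0.015 ]
base [ 0.4912 -0.1735  0.015 ]
base [ 0.4631 -0.0498  0.015 ]
base [0.7242 0.0059 0.015 ]
baseS [ 0.4928 -0.1721  0.015 ]
baseS [ 0.4651 -0.0467  0.015 ]
baseS [0.7294 0.0086 0.015 ]
baseS [ 0.7536 -0.1157  0.015 ]
[[-0.973  0.229 -0.001]
 [ 0.229  0.973 -0.002]
 [ 0.    -0.002 -1.   ]]
[[-2.01343380e-04  9.44923815e-01  3.27290303e-01  8.45929279e-02]
 [ 9.99999979e-01  1.79884222e-04  9.58369048e-05 -3.65154066e-04]
 [ 3.16842121e-05  3.27290316e-01 -9.44923832e-01 -6.86868653e-02]
 [ 0.00000000e+00  0.00000000e+00  0.00000000e+00  1.00000000e+00]]
```

Request:
arm_command([
  {"slide":[-0.029,-0.023,0],"spin":-4,"gripper":-1},
  {"slide":[-0.058,-0.046,0],"spin":-8,"gripper":-1},
  {"slide":[-0.087,-0.069,0],"spin":-12,"gripper":-1},
  {"slide":[-0.116,-0.092,0],"spin":-16,"gripper":-1},
  {"slide":[-0.145,-0.115,0],"spin":-20,"gripper":-1},
  {"slide":[-0.174,-0.138,0],"spin":-24,"gripper":-1},
  {"slide":[-0.203,-0.161,0],"spin":-25.6,"gripper":-1},
  {"slide":[-0.232,-0.184,0],"spin":-25.6,"gripper":-1},
], newtons=40)

```text
t: 0.82
tool_pos: [0.3273, 0.3746, 0.3036]
tool_rot: [0.341, -3.123, 0.0]
contact_force: [1.0, 0.4, 0.5]
opening: 0.0001
grip_force: 0.0
```

Request:
arm_command([
  {"slide":[-0.017,-0.035,0]},
  {"slide":[-0.034,-0.07,0]},
  {"slide":[-0.051,-0.105,0]},
  {"slide":[-0.068,-0.14,0]},
  {"slide":[-0.085,-0.175,0]},
  {"slide":[-0.102,-0.21,0]},
  {"slide":[-0.119,-0.245,0]},
  {"slide":[-0.136,-0.28,0]},
])

```text
validation failed for argument at $.in...
```

Request:
arm_command([
  {"slide":[-0.017,-0.035,0]},
  {"slide":[-0.034,-0.07,0]},
  {"slide":[-0.051,-0.105,0]},
  {"slide":[-0.068,-0.14,0]},
  {"slide":[-0.083,-0.17,0]},
  {"slide":[-0.083,-0.18,0]},
  {"slide":[-0.083,-0.18,0]},
  {"slide":[-0.083,-0.18,0]},
])

```text
validation failed for argument at $.in...
```

Run:
```python
from h import *
d=grab('wrist','w1');print(d['obs']['tool_pos'],d['obs']['tool_rot'],d['obs']['t'])
f=cv2.imread('pics/w1.png');cv2.imwrite('pics/w1b.png',cv2.resize(f,(800,500)))
```

```text
[0.3272913  0.37460002 0.3036377 ] [ 3.40760714e-01 -3.12297197e+00  1.33782319e-04] 0.8167
```

View pics/w1b.png

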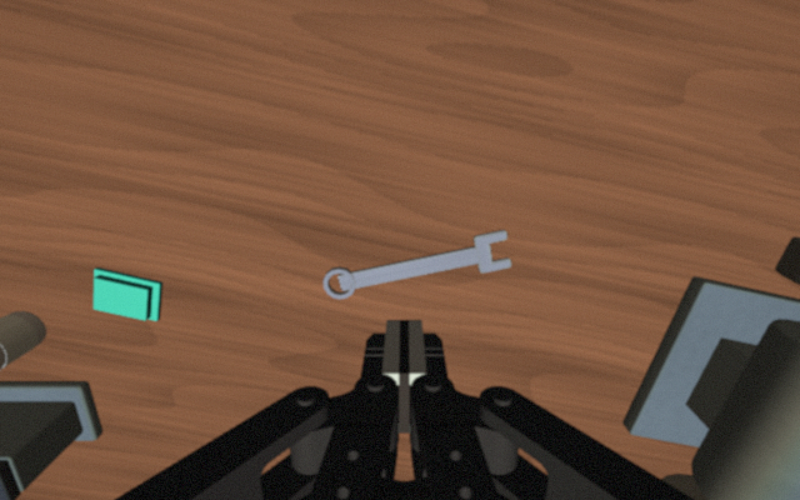

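The wrist view shows the wrench, a turquoise decoy, and the shut fingertips at (404,330). The press lies to the left, as expected. I'll drive on until it comes into view.

Request:
arm_command([
  {"slide":[-0.02,-0.034,0],"spin":0,"gripper":-1},
  {"slide":[-0.04,-0.068,0],"spin":0,"gripper":-1},
  {"slide":[-0.06,-0.102,0],"spin":0,"gripper":-1},
  {"slide":[-0.08,-0.136,0],"spin":0,"gripper":-1},
  {"slide":[-0.1,-0.17,0],"spin":0,"gripper":-1},
  {"slide":[-0.12,-0.204,0],"spin":0,"gripper":-1},
  {"slide":[-0.14,-0.238,0],"spin":0,"gripper":-1},
  {"slide":[-0.16,-0.272,0],"spin":0,"gripper":-1},
])

```text
t: 1.53
tool_pos: [0.5422, 0.1431, 0.3036]
tool_rot: [0.338, -3.123, -0.0]
contact_force: [1.2, -0.2, 0.2]
opening: -0.0004
grip_force: 0.0
```

Request:
arm_command([
  {"slide":[-0.02,-0.034,0],"spin":0,"gripper":-1},
  {"slide":[-0.04,-0.068,0],"spin":0,"gripper":-1},
  {"slide":[-0.06,-0.102,0],"spin":0,"gripper":-1},
  {"slide":[-0.08,-0.136,0],"spin":0,"gripper":-1},
  {"slide":[-0.1,-0.165,0],"spin":0,"gripper":-1},
  {"slide":[-0.13,-0.188,0],"spin":0,"gripper":-1},
  {"slide":[-0.13,-0.188,0],"spin":0,"gripper":-1},
  {"slide":[-0.13,-0.188,0],"spin":0,"gripper":-1},
])

```text
t: 2.2
tool_pos: [0.7093, -0.0121, 0.3014]
tool_rot: [0.335, -3.12, -0.002]
contact_force: [-0.8, 0.9, 0.7]
opening: -0.0002
grip_force: 0.0
```

Run:
```python
from h import *
d=grab('wrist','w2');print(d['obs']['tool_pos'],d['obs']['tool_rot'],d['obs']['t'])
f=cv2.imread('pics/w2.png');cv2.imwrite('pics/w2b.png',cv2.resize(f,(800,500)))
```

```text
[ 0.70926657 -0.01211024  0.30141872] [ 3.35331714e-01 -3.12019506e+00 -1.55058043e-03] 2.2
```

View pics/w2b.png

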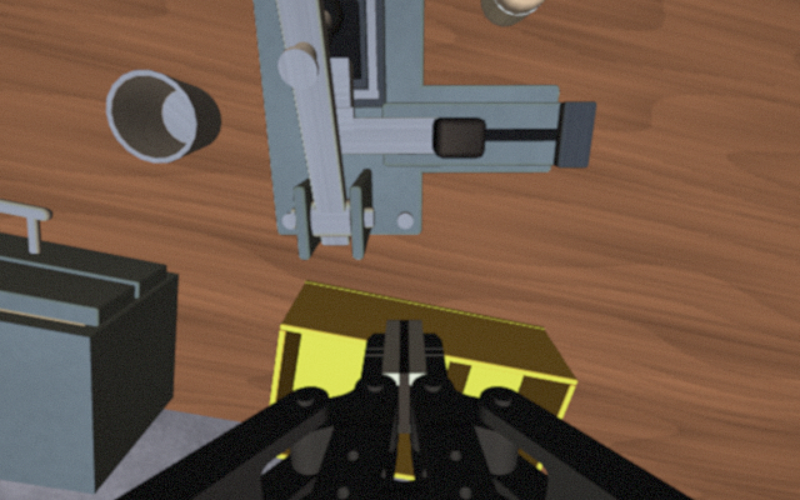

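Clear, press-aligned view: knob top about (460,137), stop block's inner face about x=558 at y=135, arm pivot about (333,217), tin (165,115), all at 800x500 scale.

Run:
```python
from h import *
w=load('w2');s=load('scene0');t=load('top0');k=.8
f=cv2.imread('pics/w2.png');m=np.zeros(f.shape[:2],np.uint8);m[85:135,335:400]=(f.max(2)<70)[85:135,335:400]
n,l,st,ce=cv2.connectedComponentsWithStats(m);i=1+np.argmax(st[1:,4]);print(st[1:].tolist(),ce[1:].round(1).tolist())
S=lambda x,y:(250+x*.375-.3,155+y*.375-.3);T=lambda x,y:(270+(x-400)*.35-.3,115+y*.35-.3)
print('cam',cam(w)[:3,3].round(4))
for nm,p,z in [('knob in edge',(435,138),.134),('knob out edge',(485,138),.134),('knobtop row118',(460,118),.134),('row158',(460,158),.134),('stop face',(558,135),.104),('trackUp',(470,101),.092),('trackLo',(470,166),.092),('pivot',(333,218),.098),('baseR',(421,234),.015),('baseL',(278,234),.015)]:
    print(nm,onz(w,p[0]*k,p[1]*k,z).round(4))
print('tri knob',tri(w,(460*k,137*k),s,S(225,233)),tri(w,(460*k,137*k),t,T(525,123)))
print('handle proj',proj(t,[.4927,-.1098,.194]))
```

```text
[[346, 94, 54, 33, 1394]] [[369.1, 109.3]]
cam [ 0.6268 -0.0304  0.3704]
knob in edge [ 0.6357 -0.0106  0.134 ]
knob out edge [0.6299 0.0163 0.134 ]
knobtop row118 [6.227e-01 2.000e-04 1.340e-01]
row158 [0.6432 0.0056 0.134 ]
stop face [0.619  0.0657 0.104 ]
trackUp [0.6109 0.0092 0.092 ]
trackLo [0.6498 0.0198 0.092 ]
pivot [ 0.7021 -0.0624  0.098 ]
baseR [0.7229 0.0067 0.015 ]
baseL [ 0.7498 -0.1176  0.015 ]
tri knob (array([0.63239906, 0.00413404, 0.1260491 ]), np.float64(0.0006592676230617352)) (array([0.63284562, 0.00423193, 0.12914642]), np.float64(0.0018753875308511136))
handle proj (np.float64(357.3789391417308), np.float64(202.5983817465895))
```

Checks: knob 27.5 x 21 mm, height 0.126–0.13 m, press x≈56 and 50 mm left to the stop. All of this fits the description. Next I'll lower the shut fingers between the arm and the knob.

Request:
arm_command([
  {"slide":[0.035,-0.003,0],"spin":0,"gripper":-1},
  {"slide":[0.071,-0.005,0.01],"spin":0,"gripper":-1},
  {"slide":[0.071,-0.005,0.035],"spin":0,"gripper":-1},
  {"slide":[0.071,-0.005,0.06],"spin":0,"gripper":-1},
  {"slide":[0.071,-0.005,0.085],"spin":0,"gripper":-1},
  {"slide":[0.071,-0.005,0.105],"spin":0,"gripper":-1},
  {"slide":[0.071,-0.005,0.116],"spin":0,"gripper":-1},
  {"slide":[0.071,-0.005,0.116],"spin":0,"gripper":-1},
])

```text
t: 2.92
tool_pos: [0.6379, -0.0298, 0.185]
tool_rot: [0.34, -3.118, -0.002]
contact_force: [-0.4, -0.1, -1.5]
opening: 0.0001
grip_force: 0.0
```

Run:
```python
from h import *
d=grab('wrist','w3');s=grab('scene','s3');o=d['obs'];print(o['tool_pos'],o['tool_rot'],o['t'],o['contact_force'])
f=d['frame'][:,:,::-1];g=cv2.resize(s['frame'][155:305,250:400,::-1],(400,400));c=np.zeros((400,800,3),np.uint8);c[:320,:400]=f[0:320,180:580];c[:,400:]=g;cv2.imwrite('pics/c3.png',c)
```

```text
[ 0.63789833 -0.0298165   0.18499824] [ 3.39839579e-01 -3.11798510e+00 -2.37073254e-03] 2.9167 [-0.35018196 -0.06127746 -1.47132512]
```

View pics/c3.png

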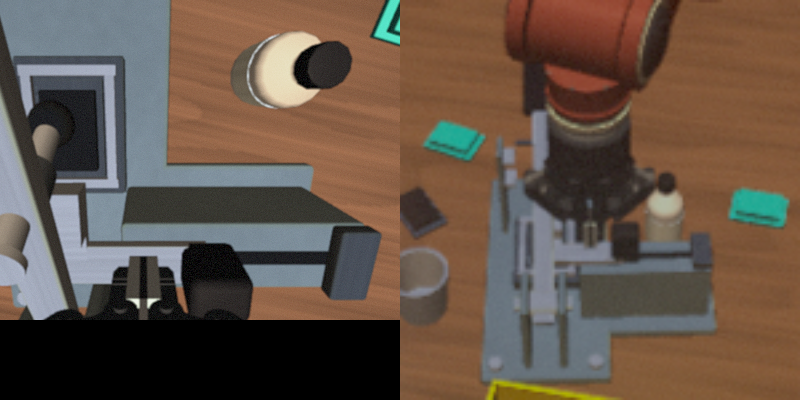

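The fingers are between the arm and the knob, just inboard of the knob's face and clear of the tongue; the knob is at (215,280) in the left crop. I'll push outwards.

Request:
arm_command([
  {"slide":[0,0.006,0],"spin":0,"gripper":-1},
  {"slide":[0,0.012,0],"spin":0,"gripper":-1},
  {"slide":[0,0.018,0],"spin":0,"gripper":-1},
  {"slide":[0,0.024,0],"spin":0,"gripper":-1},
  {"slide":[0,0.03,0],"spin":0,"gripper":-1},
  {"slide":[0,0.036,0],"spin":0,"gripper":-1},
  {"slide":[0,0.042,0],"spin":0,"gripper":-1},
  {"slide":[0,0.048,0],"spin":0,"gripper":-1},
])

```text
t: 3.68
tool_pos: [0.6301, 0.0164, 0.1882]
tool_rot: [-0.339, 3.123, -0.0]
contact_force: [2.1, -2.1, 2.5]
opening: 0.0002
grip_force: 1.4
```

Request:
arm_command([
  {"slide":[0,0.003,0],"spin":0,"gripper":-1},
  {"slide":[0,0.006,0],"spin":0,"gripper":-1},
  {"slide":[0,0.008,0],"spin":0,"gripper":-1},
  {"slide":[0,0.01,0],"spin":0,"gripper":-1},
  {"slide":[0,0.01,0],"spin":0,"gripper":-1},
])

```text
t: 4.1
tool_pos: [0.628, 0.0251, 0.1878]
tool_rot: [-0.339, 3.123, -0.003]
contact_force: [2.1, -3.6, 0.5]
opening: 0.0004
grip_force: 2.5
```

Request:
arm_command([
  {"slide":[0,0.001,0],"spin":0,"gripper":-1},
  {"slide":[0,0.002,0],"spin":0,"gripper":-1},
  {"slide":[0,0.003,0],"spin":0,"gripper":-1},
  {"slide":[0,0.004,0],"spin":0,"gripper":-1},
])

```text
t: 4.43
tool_pos: [0.6278, 0.0259, 0.188]
tool_rot: [-0.338, 3.122, -0.014]
contact_force: [4.7, -16.8, 0.0]
opening: 0.0
grip_force: 8.8
```

Request:
arm_command([
  {"slide":[0,0.001,0],"spin":0,"gripper":-1},
  {"slide":[0,0.002,0],"spin":0,"gripper":-1},
  {"slide":[0,0.002,0],"spin":0,"gripper":-1},
])

```text
t: 4.68
tool_pos: [0.6277, 0.0262, 0.1881]
tool_rot: [-0.337, 3.122, -0.019]
contact_force: [6.1, -20.0, -0.7]
opening: -0.0001
grip_force: 10.4
```

Request:
arm_command([
  {"slide":[0,0.001,0],"spin":0,"gripper":-1},
  {"slide":[0,0.002,0],"spin":0,"gripper":-1},
  {"slide":[0,0.002,0],"spin":0,"gripper":-1},
])

```text
t: 4.93
tool_pos: [0.6276, 0.0266, 0.1881]
tool_rot: [-0.336, 3.121, -0.024]
contact_force: [6.3, -26.2, -1.6]
opening: 0.0001
grip_force: 13.0
```

Force rises to 26 N with no more motion, so the knob is at its stop. I'll back off, lift and check.

Request:
arm_command([
  {"slide":[0,-0.01,0],"spin":0,"gripper":-1},
  {"slide":[0,-0.03,0],"spin":0,"gripper":-1},
  {"slide":[0,-0.03,-0.03],"spin":0,"gripper":-1},
  {"slide":[0,-0.03,-0.06],"spin":0,"gripper":-1},
  {"slide":[0,-0.03,-0.09],"spin":0,"gripper":-1},
  {"slide":[0,-0.03,-0.12],"spin":0,"gripper":-1},
  {"slide":[-0.035,-0.04,-0.125],"spin":0,"gripper":-1},
  {"slide":[-0.06,-0.05,-0.125],"spin":0,"gripper":-1},
])

```text
t: 5.6
tool_pos: [0.6967, -0.0017, 0.3171]
tool_rot: [-0.339, 3.117, 0.001]
contact_force: [0.4, -0.9, 1.0]
opening: -0.0
grip_force: 0.0
```

Run:
```python
from h import *
d=grab('wrist','w4');s=grab('scene','s4');o=status.get_obs();print(o['tool_pos'],o['tool_rot'],o['t'],o['contact_force'])
f=d['frame'][:,:,::-1];g=cv2.resize(s['frame'][155:305,250:400,::-1],(400,400));c=np.zeros((400,800,3),np.uint8);c[:320,:400]=f[0:320,180:580];c[:,400:]=g;cv2.imwrite('pics/c4.png',c)
```

```text
[ 0.69720347 -0.00259134  0.31166287] [ 3.38180933e-01 -3.12226868e+00 -2.26410713e-03] 5.7 [-1.16776646  0.64665693 -0.61549824]
```

View pics/c4.png

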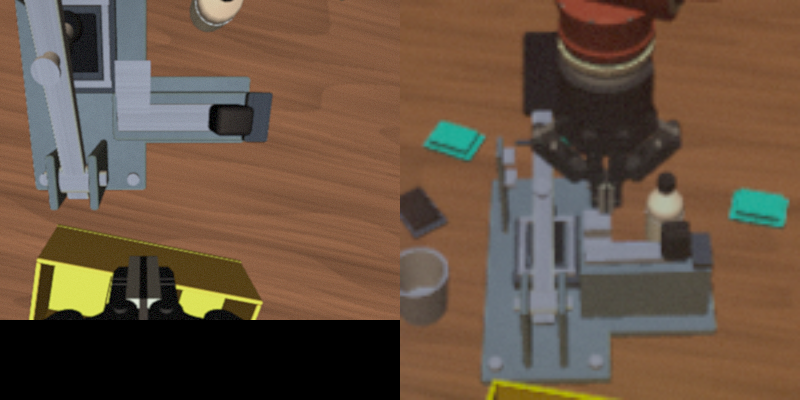

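The knob (232,118) is against the stop block, and the tongue end (133,75) is clear of the arm; the other things are unmoved. Now over the handle.

Request:
arm_command([
  {"slide":[0.03,-0.008,-0.015],"spin":0,"gripper":-1},
  {"slide":[0.065,-0.016,-0.02],"spin":0,"gripper":-1},
  {"slide":[0.1,-0.025,-0.02],"spin":0,"gripper":-1},
  {"slide":[0.135,-0.034,-0.02],"spin":0,"gripper":-1},
  {"slide":[0.17,-0.043,-0.02],"spin":0,"gripper":-1},
  {"slide":[0.205,-0.052,-0.02],"spin":0,"gripper":-1},
  {"slide":[0.243,-0.06,-0.015],"spin":0,"gripper":-1},
  {"slide":[0.243,-0.06,-0.005],"spin":0,"gripper":-1},
])

```text
t: 6.37
tool_pos: [0.4666, -0.114, 0.3175]
tool_rot: [0.334, -3.122, -0.0]
contact_force: [1.9, -0.3, -0.7]
opening: 0.0003
grip_force: 0.0
```

Run:
```python
from h import *
d=grab('wrist','w5');o=status.get_obs();print(o['tool_pos'],o['tool_rot'],o['t'],o['contact_force'])
cv2.imwrite('pics/w5b.png',cv2.resize(d['frame'][:,:,::-1],(800,500)))
```

```text
[ 0.46765658 -0.11308396  0.31458946] [ 0.33391008 -3.12035223 -0.00446606] 6.4167 [ 0.39819094 -0.55580941 -2.3235013 ]
```

View pics/w5b.png

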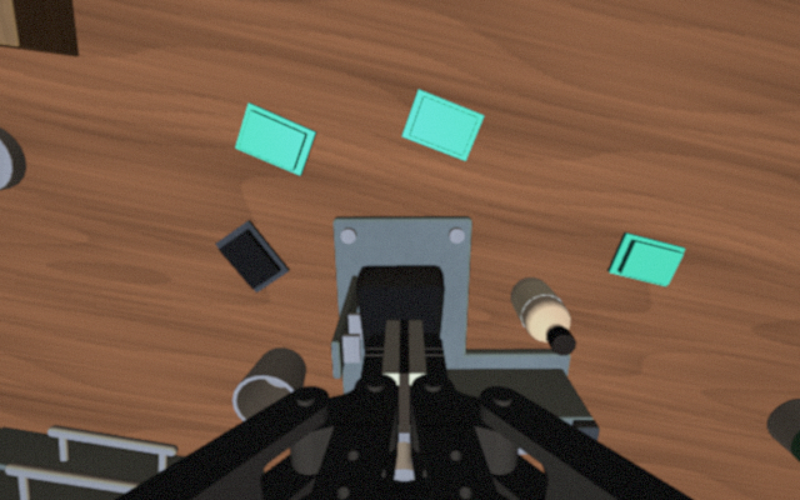

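The fingertips (404,330) are centred over the handle (360–442 wide). Pressing down in stages.

Request:
arm_command([
  {"slide":[-0.006,0,0.012],"spin":0,"gripper":-1},
  {"slide":[-0.006,0,0.024],"spin":0,"gripper":-1},
  {"slide":[-0.006,0,0.036],"spin":0,"gripper":-1},
  {"slide":[-0.006,0,0.048],"spin":0,"gripper":-1},
  {"slide":[-0.006,0,0.06],"spin":0,"gripper":-1},
  {"slide":[-0.006,0,0.072],"spin":0,"gripper":-1},
  {"slide":[-0.006,0,0.084],"spin":0,"gripper":-1},
  {"slide":[-0.006,0,0.09],"spin":0,"gripper":-1},
])

```text
t: 7.08
tool_pos: [0.4763, -0.112, 0.2261]
tool_rot: [0.339, -3.12, -0.0]
contact_force: [-3.8, -1.4, 9.2]
opening: 0.0001
grip_force: 3.7
```

Request:
arm_command([
  {"slide":[0,0,0.006],"spin":0,"gripper":-1},
  {"slide":[0,0,0.012],"spin":0,"gripper":-1},
  {"slide":[0,0,0.017],"spin":0,"gripper":-1},
  {"slide":[0,0,0.022],"spin":0,"gripper":-1},
  {"slide":[0,0,0.026],"spin":0,"gripper":-1},
  {"slide":[0,0,0.026],"spin":0,"gripper":-1},
  {"slide":[0,0,0.026],"spin":0,"gripper":-1},
])

```text
t: 7.67
tool_pos: [0.4766, -0.1123, 0.2022]
tool_rot: [0.339, -3.121, 0.001]
contact_force: [-2.9, -0.8, 9.5]
opening: 0.0002
grip_force: 4.2
```

Run:
```python
from h import *
d=grab('wrist','w6');s=grab('scene','s6');t=grab('top','t6');o=status.get_obs();print(o['tool_pos'],o['t'],o['contact_force'])
f=d['frame'][:,:,::-1];c=np.zeros((500,800,3),np.uint8)
c[:400,:400]=cv2.resize(f[150:350,200:400],(400,400),interpolation=cv2.INTER_CUBIC);c[:,400:]=cv2.resize(s['frame'][185:285,270:350,::-1],(400,500),interpolation=cv2.INTER_CUBIC);cv2.imwrite('pics/c6.png',c)
# expected pixels of ribs and pointer (press coords -> world) in scene
O=np.array([.5946,-.0859,0]);ex=np.array([.9767,.2147,0]);ey=np.array([-.2147,.9767,0])
P=lambda x,y,z:O+ex*x/1e3+ey*y/1e3+np.array([0,0,z/1e3])
for n,p in {'rib lo':(-55,-40,92),'rib hi':(-55,-40,121),'plate top':(-55,-46,140)}.items():print(n,np.round(proj(s,P(*p)),1),np.round(proj(d,P(*p)),1))
for a in(.2,.27,.34,.41):
  x=110-165*np.cos(.44-a);z=90+165*np.sin(.44-a);print(a,np.round(proj(s,P(x,-40,z)),1),np.round(proj(d,P(x,-40,z)),1))
```

```text
[ 0.47659212 -0.1123669   0.202248  ] 7.8167 [-5.53945508 -1.53984621  8.70730837]
rib lo [290.2 220.3] [263.5 332.1]
rib hi [289.6 213.2] [254.9 366.9]
plate top [287.1 208.6] [236.3 395.7]
0.2 [289.4 212.5] [252.6 385.3]
0.27 [289.7 214.6] [256.2 366. ]
0.34 [289.9 217. ] [259.6 349.4]
0.41 [290.2 219.6] [262.7 335.4]
```

View pics/c6.png

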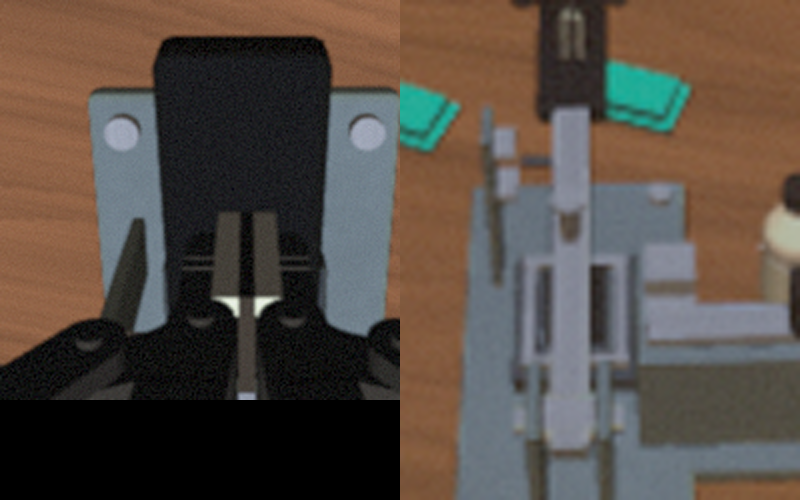

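The pointer pin (537,160) stands in the gap between the ribs (506,143 and 506,182 in the crop), about midway. I'll nudge it down 3 mm to centre it and let it settle.

Request:
arm_command([
  {"slide":[0,0,0.0015],"spin":0,"gripper":-1},
  {"slide":[0,0,0.003],"spin":0,"gripper":-1},
  {"slide":[0,0,0.003],"spin":0,"gripper":-1},
  {"slide":[0,0,0.003],"spin":0,"gripper":-1},
  {"slide":[0,0,0.003],"spin":0,"gripper":-1},
  {"slide":[0,0,0.003],"spin":0,"gripper":-1},
  {"slide":[0,0,0.003],"spin":0,"gripper":-1},
  {"slide":[0,0,0.003],"spin":0,"gripper":-1},
])

```text
t: 8.48
tool_pos: [0.4765, -0.1124, 0.1997]
tool_rot: [0.339, -3.121, 0.002]
contact_force: [-6.8, -0.6, 12.3]
opening: -0.0004
grip_force: 5.4
```

Run:
```python
from h import *
s=grab('scene','s7');o=status.get_obs();print(o['tool_pos'],o['t'],o['contact_force'])
cv2.imwrite('pics/c7.png',cv2.resize(s['frame'][185:285,270:380,::-1],(660,600),interpolation=cv2.INTER_CUBIC))
```

```text
[ 0.47650527 -0.11243153  0.1997283 ] 8.5333 [-7.16287118 -1.2485438  11.63130641]
```

View pics/c7.png

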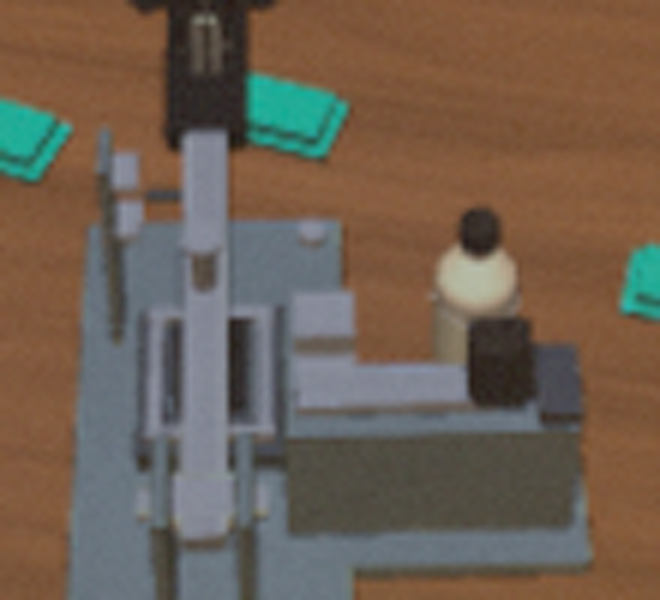

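The pointer (160,196) is in the gap between the ribs (126,172 and 126,217). The knob (500,360) is against its stop, the push is about 12 N and everything is steady. Handing in.

```bash
python3 -c "
from station import order
print(order.finish_job())"
```

```text
the job is handed in; nothing more can be done
None
```

The job is handed in with the lock knob pushed out to its end stop and the handle held down at about 12 N, the pointer midway between the ribs; the images showed nothing else on the bench moved, and no verdict was returned.

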